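# Clamp the gel casting tray with the sliding collar

### The arm

A 7-joint arm with a two-finger parallel gripper is mounted at the origin on the work surface. World frame = base frame: x ahead of the robot, y to its left, z up, the work surface at z = 0. Lengths are in m, angles in rad, forces in N, time in s.
With the tool pointing down it reaches from about 0.35 to 0.9 m from the base axis. Payload 7.2 kg.
Tool frame: the origin (TCP) lies at the very end of the fingers, on their centre line; the grasp point (between the pads) lies 19 mm behind it (bot.hold_point_z is the distance from the TCP to the grasp point, in m); y points along the fingers, z is the direction in which the jaws open and shut, and the axes are right-handed (so a half turn about y gives the same grasp; the last joint's range is limited). The gripper opens to 88 mm and grips with 3 to 60 N. Pads are 20 mm wide; open, the fingers measure 115 mm over their backs; the gripper's body (75 mm by 178 mm) begins 61 mm behind the grasp point.
Start: joints at [-1.316, 0.411, -0.013, 1.596, 0.006, 1.134, -0.082], TCP at [0.198, 0.593, 0.223] pointing down, gripper open.
Joint ranges: [-2.95, 2.95], [-0.29, 1.99], [-1.47, 1.44], [0.14, 2.54], [-1.03, 4.17], [0.13, 1.85], [-2.86, 2.86]. Speed limits (rad/s): [2.39, 2.39, 3.01, 3.01, 3.14, 3.14, 3.14].

### API

Orientations are given as a rotation vector (axis times angle).
In Python, from cell import get_obs, read_camera, ticket, bot gives the robot as it stands.
- The arm moves only by the tool step_arm, never from a script. Its argument "plan" is a list of rows, each an object with "travel": the shift along the tool's x, y, z in m, a list of three; "spin": the turn about the tool's y in rad. A call has 1 to 8 rows; each row shifts and turns the pose as measured when the row begins, along the tool's axes as they then stand; what a row does not reach is not made up. A row lasts 1/8 s, in which the tool goes at most 62.5 mm and 10.7 degrees, less where a joint would pass 70% of its speed; a pose out of reach is approached as far as the arm can. A call with a gripper value outside its range is refused whole. "grip" is the finger opening in m, from 0 to 0.0878, set as the call begins (left out, the last holds). The fingers move at their own pace and stop on an object; "force" is the grip in N (left out, the last holds). Time passes only in rows, so rows that do not move let the fingers close. It gives the time, the measured TCP pose, the force and the opening at its end, in the units of the state.
- get_obs(): the state, without advancing time (a new reading comes with each control period).
- read_camera(name): name is "scene" or "top" or "wrist"; returns a dict with "pixels" (384x512x3 uint8, red, green, blue), "K" (3x3 intrinsics, pixels), "R" (3x3) and "t" (3): a world point X has camera coordinates R X + t. Camera axes: x right, y down, z forward; pixel columns grow to the right and rows downward; lengths in m; the calibration is good to about 2 mm. A picture is of the moment at which its call begins. There is no depth.
- ticket.sign_off(): hands the job in, once; it reports no verdict.
The state is a dict: "time": time; "qpos": joint angles; "qvel": joint speeds; "joint_torque": joint torques, N m; "tcp_pos": TCP position; "eef_rot": TCP orientation; "force": force on the tool from outside, world axes, zero at the start; "ft_torque": the same for the moment, N m; "grip_width": finger opening in m.
Only numpy, scipy, OpenCV 4.12 (cv2) and the standard library are available. Lean on these libraries where they do the work, as an engineer would, in place of code of your own. Each camera call takes 0.05 s, during which the arm holds its last target. There are 200 camera calls.

### The job

Undo the brass thumbscrew on the gel caster's sliding collar, and only then slide the collar (not the tray by hand) along its rail until its spring foot has pushed the casting tray fully home against the red dam and presses on it with about 8 N, taking care never to press the tray harder than 18 N. Then do the thumbscrew up tight again so that the collar stays put and keeps pressing on the tray, and let go. Never drag the collar while its screw is tight, and leave everything else on the bench where it is.

Things in the scene. Friction and masses are not known exactly. Their poses are not given: they have to be found in the camera images.
- jig: the gel caster, fixed to the bench: white base plate 220 x 360 x 12, origin under its centre, z up. A steel rail 14 thick runs along its y axis over the middle (x = 0), its axis 62 above the bench, held by a blue post 76 high at each end. Below it is the tray's channel, between two grey guides, closed at the +y end by the red dam (46 high)
- dam_face (a point): middle of the red dam's inner face, against which the tray's far end must come to rest; 140 from the caster's origin along its +y axis
- collar: the aluminium shaft collar on the rail, 40 long, 39 in diameter; origin on the rail's axis at its middle, axes as the caster's. It slides to the caster's +y, towards the tray, with 1 to 2 N of drag once the screw is loose; locked, it holds 20 N or more. It starts 70 to 100 on the -y side of the caster's origin, is at the end of its travel there at -100, and can go to +10
- leg_mid (a point): front of the blue leg under the collar, 9 ahead of its middle, 26 above the bench. Here a spring plunger carries a black rubber foot, 22 in diameter, that faces the tray. The relaxed foot's face stands 42 to 58 ahead of the collar's middle: the last user set this, it is not reported and must be felt. The spring gives 3 N per mm, for 14 mm at most
- screw (a joint): the brass thumbscrew (set screw) on top of the collar, axis vertical: 0 = tight, grows as it is turned anticlockwise seen from above (loosening), stop at 1.4 rad. It starts at 0 to 0.1, bites below about 0.8, is free above 1.0 and holds fully near 0. Turning takes 0.1 to 0.2 N m. It rides along with the collar
- screw_head (a point): centre of the thumbscrew's head, an upright flat bar 11 thick along this point's x axis, 42 long along its y axis, 22 high (87 to 109 above the bench), centred on the screw's axis and turning with it. It is 5 clear of the collar's top, so it can be pinched across the 11 from above, and the collar can be pushed by it
- tray: the pale blue open casting tray lying in the caster's channel, 80 (x) x 110 (y) x 26 high, walls 4, about 0.12 kg, loose, with 3 play to the guides at either side; origin under its centre, axes as the caster's. At first its +y end is 8 to 20 short of the dam
- tray_end (a point): middle of the tray's +y end face (half-way up), which must meet the dam
- comb: bystander, to be left alone: orange gel comb, 36 x 84 x 6, lying on the caster's base beyond the tray; origin under its centre
- spare_tray: bystander, to be left alone: spare pale casting tray standing on the bench, 80 x 110 x 26; origin under its centre
- tip_box: bystander, to be left alone: yellow tip box with clear lid, 122 x 87 x 59; origin under its centre
- petri_a: bystander, to be left alone: petri dish, diameter 93, 16 high; origin under its centre
- petri_b: bystander, to be left alone: another petri dish, diameter 93, 16 high; origin under its centre
- beaker: bystander, to be left alone: glass beaker, diameter 84, 120 high; origin under its centre

How it is judged:
On the way, in this order (a step that is already met when the one before it is completed fails the run):
1. the thumbscrew is loosened (above 1.0 rad) (value of joint screw above 1 rad), for 0.2 s.
2. with the screw loose (above 0.8 rad), the collar's foot presses the tray home against the dam (value of joint screw above 0.8 rad and y of tray_end in the frame of jig above 0.1375 m and contact force between collar and tray above 4 N), for 0.2 s.
At the end, for the whole second after the job is handed in: the thumbscrew is tight (below 0.25 rad), the tray lies flat with its end within 2.5 mm of the dam, the collar's foot still presses on it with 4 to 14 N, and collar and tray are at rest (value of joint screw below 0.25 rad and y of tray_end in the frame of jig above 0.1375 m and contact force between collar and tray between 4 and 14 N and angle between tray's own z axis and vertical below 0.06 rad and linear speed of collar below 0.005 m/s and linear speed of tray below 0.01 m/s); the robot touches nothing.
It fails at once if the tray is pressed with more than 18 N (contact force between collar and tray above 18 N).
It fails at once if before its foot presses on the tray, the collar is dragged along (more than 4 mm from its start, faster than 10 mm/s) with its screw tight (below 0.5 rad) (value of joint screw below 0.5 rad and contact force between collar and tray below 1 N and distance of collar from where it was at the start of the episode above 0.004 m and linear speed of collar above 0.01 m/s).
It fails at once if the tray is pushed by the robot itself (contact force between any of the fingers, the arm and tray above 0.5 N).
It fails at once if a bystander is moved by more than 20 mm (distance of any of comb, spare_tray, tip_box, petri_a, petri_b, beaker from where it was at the start of the episode above 0.02 m).
It also fails if it takes over 58 s, if anything falls off the work surface, if the arm or the gripper's body presses on something with over 40 N, if the wrist force passes 120 N, or if a joint passes its speed limit or range.

## Working session

There is one attempt and no reset: what is moved stays moved. The work goes in short steps, Python scripts to look and compute and a tool call to move; the robot and the scene stay as the last step left them, time stands still between calls to the robot, and variables do not carry over. Pictures are saved under pics/ and viewed, about 8 in all and at most 12, crops included, and the job is handed in when it is done.

Besides the shell and the picture viewer there is one more tool, called after "Emit:" in YAML: its name, and indented under it one key for each argument. step_arm: Moves the arm, as the interface text tells. Its arguments: {"type":"object","properties":{"plan":{"type":"array"},"grip":{"type":"number"},"force":{"type":"number"}},"required":["plan"]}

```bash
mkdir -p pics; ls
cat > h.py <<'E'
import numpy as np, cv2
from cell import get_obs, read_camera, ticket, bot
from scipy.spatial.transform import Rotation as Ro
def shot(n,f):
    c=read_camera(n); cv2.imwrite('pics/'+f,c['pixels'][:,:,::-1]); np.savez('pics/'+f[:-4],**c); return c
def ray(c,uv,z):
    d=np.linalg.inv(c['K'])@np.array([uv[0],uv[1],1.]); d=c['R'].T@d; o=-c['R'].T@c['t']
    return o+d*(z-o[2])/d[2]
def proj(c,X):
    p=c['K']@(c['R']@np.array(X)+c['t']); return p[:2]/p[2]
def st():
    o=get_obs(); print({k:np.round(v,4) for k,v in o.items() if k not in('joint_torque','qvel')}); print(Ro.from_rotvec(o['eef_rot']).as_matrix().round(3)); return o
E
python3 - <<'E'
from h import *
st()
a=shot('scene','s1.png');b=shot('top','t1.png')
cv2.imwrite('pics/w1.png',shot('wrist','w1.png')['pixels'][:,:,::-1])
for c in(a,b): print((-c['R'].T@c['t']).round(3), c['K'].round(1).tolist())
E
```

```text
pics
{'time': np.float64(0.0), 'qpos': array([-1.3162,  0.4119, -0.0127,  1.597 ,  0.0056,  1.1343, -0.0822]), 'tcp_pos': array([0.1981, 0.5922, 0.2218]), 'eef_rot': array([-1.5576,  0.2535, -0.2533]), 'force': array([ 0.0151,  0.9073, -0.3563]), 'ft_torque': array([-0.015 , -0.0118,  0.0255]), 'grip_width': np.float64(0.088)}
[[ 0.948 -0.     0.317]
 [-0.317 -0.002  0.948]
 [ 0.    -1.    -0.002]]
[ 1.434 -0.269  0.903] [[449.3, 0.0, 262.5], [0.0, 449.3, 189.0], [0.0, 0.0, 1.0]]
[0.487 0.04  1.336] [[399.6, 0.0, 252.8], [0.0, 399.6, 189.9], [0.0, 0.0, 1.0]]
```

View pics/t1.png

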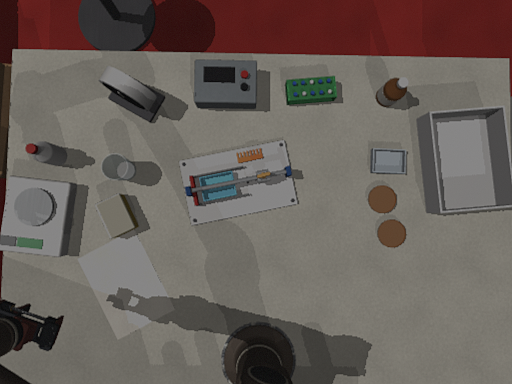

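View pics/s1.png

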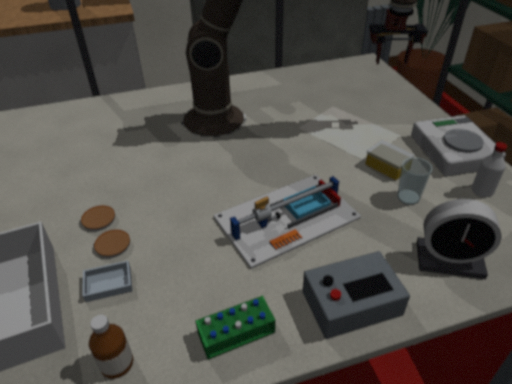

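Top view: the caster lies at about (240,182), with its dam at the left (world +y), blue posts at (289,172) and (189,191), and the brass screw and collar at about (262,175). In the scene view the screw is at about (262,203). Next I'll measure with colour masks.

Run:
```python
from h import *
L=lambda n:dict(np.load(f'pics/{n}.npz'))
a,b=L('s1'),L('t1')
def blobs(c,lo,hi,roi,mn=4):
    x0,y0,x1,y1=roi; h=cv2.cvtColor(c['pixels'],cv2.COLOR_RGB2HSV)
    m=cv2.inRange(h,lo,hi); k=np.zeros_like(m);k[y0:y1,x0:x1]=m[y0:y1,x0:x1]
    n,_,s,ce=cv2.connectedComponentsWithStats(k); return [(s[i].tolist(),ce[i].round(2).tolist()) for i in range(1,n) if s[i,4]>=mn]
R=(175,135,305,230)
print('blue',blobs(b,(105,120,40),(130,255,255),R))
print('brass',blobs(b,(12,80,60),(30,255,255),R))
print('red',blobs(b,(0,120,60),(6,255,255),R),blobs(b,(172,120,60),(180,255,255),R))
R=(210,170,365,265)
print('Sblue',blobs(a,(105,120,40),(130,255,255),R)); print('Sbrass',blobs(a,(12,80,60),(30,255,255),R))
p=b['pixels'][135:230,175:305,::-1]; q=a['pixels'][170:265,210:365,::-1]
im=np.vstack([cv2.resize(p,(600,438),interpolation=cv2.INTER_CUBIC)])
cv2.imwrite('pics/t1c.png',im)
```

```text
blue [([285, 166, 6, 10, 39], [288.05, 170.62]), ([186, 187, 6, 9, 37], [188.11, 190.97])]
brass [([237, 148, 26, 15, 166], [248.91, 156.37]), ([257, 172, 14, 6, 55], [263.31, 174.65])]
red [([190, 176, 5, 12, 38], [191.74, 181.53]), ([194, 196, 4, 9, 26], [195.42, 200.35])] []
Sblue [([331, 178, 7, 13, 39], [334.49, 182.0]), ([231, 218, 8, 21, 75], [235.61, 225.64]), ([262, 220, 5, 7, 14], [264.36, 223.07])]
Sbrass [([255, 197, 13, 12, 103], [261.51, 202.92]), ([272, 231, 26, 14, 110], [285.59, 236.96])]
```

View pics/t1c.png

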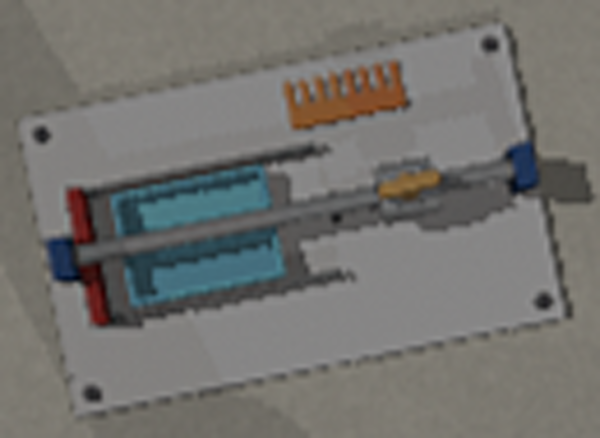

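Run:
```python
from h import *
L=lambda n:dict(np.load(f'pics/{n}.npz'))
a,b=L('s1'),L('t1')
def P(c):return c['K']@np.c_[c['R'],c['t']]
def tri(u,v):
    X=cv2.triangulatePoints(P(b),P(a),np.float64(u),np.float64(v)).ravel();return X[:3]/X[3]
print('screw tri',tri((263.31,174.65),(261.5,202.9)).round(4),'plane',ray(b,(263.31,174.65),.105).round(4),ray(a,(261.5,202.9),.098).round(4))
# plate corners from hole marks in crop (scale 600/130)
f=lambda x,y:(175+x/600*130,135+y/438*95)
H=[ray(b,f(*p),.012) for p in((42,134),(490,45),(543,300),(92,394))]
H=np.array(H); print(H.round(4)); o=H.mean(0)
yd=(H[0]+H[3]-H[1]-H[2])[:2]; yd/=np.linalg.norm(yd); print('origin',o.round(4),'y',yd)
pr=ray(b,(288.05,170.6),.076);pl=ray(b,(188.1,190.97),.076);d=(pl-pr)[:2];print('posts',pr.round(4),pl.round(4),(pl+pr)/2,np.linalg.norm(d),d/np.linalg.norm(d))
h=cv2.cvtColor(b['pixels'],cv2.COLOR_RGB2HSV);m=cv2.inRange(h,(12,80,60),(30,255,255));m[:,:250]=0;m[:170]=0;m[180:]=0;m[:,275:]=0
ys,xs=np.nonzero(m);pts=np.array([ray(b,(x,y),.109) for x,y in zip(xs,ys)])[:,:2]
w=cv2.PCACompute2(pts,None);print('bar',w[0],w[1][0],w[2].ravel())
# ang wrist camera
c=L('w1');print('wrist cam',(-c['R'].T@c['t']).round(3))
```

```text
screw tri [ 0.5994 -0.0056  0.0974] plane [ 0.5985 -0.0059  0.105 ] [ 0.6001 -0.0053  0.098 ]
[[ 0.6381  0.2544  0.012 ]
 [ 0.7081 -0.0678  0.012 ]
 [ 0.5238 -0.1079  0.012 ]
 [ 0.4518  0.2143  0.012 ]]
origin [0.5804 0.0733 0.012 ] y [-0.21519924  0.97657016]
posts [ 0.6152 -0.0853  0.076 ] [0.5458 0.2294 0.076 ] [0.58051154 0.07208545 0.076     ] 0.3222773885924695 [-0.21533823  0.97653953]
bar [[ 0.59809623 -0.00576359]] [-0.27333771  0.96191813] [1.34452805e-04 1.32087677e-05]
wrist cam [0.121 0.617 0.384]
```

Emit:
step_arm:
  plan:
    - {"travel": [0.041, 0, -0.032], "spin": 0}
    - {"travel": [0.041, 0, -0.032], "spin": 0}
    - {"travel": [0.041, 0, -0.032], "spin": 0}
    - {"travel": [0.041, 0, -0.032], "spin": 0}
    - {"travel": [0.041, 0, -0.032], "spin": 0}
    - {"travel": [0.041, 0, -0.032], "spin": 0}
    - {"travel": [0.041, 0, -0.032], "spin": 0}
    - {"travel": [0.041, 0, -0.032], "spin": 0}

```text
time: 1.15
tcp_pos: [0.4318, 0.2382, 0.2201]
eef_rot: [-1.559, 0.248, -0.245]
force: [1.3, -0.0, 1.0]
grip_width: 0.0879
```

Emit:
step_arm:
  plan:
    - {"travel": [0.041, 0, -0.032], "spin": 0}
    - {"travel": [0.041, 0, -0.032], "spin": 0}
    - {"travel": [0.041, 0, -0.032], "spin": 0}
    - {"travel": [0.041, 0, -0.032], "spin": 0}
    - {"travel": [0.041, 0, -0.032], "spin": 0}
    - {"travel": [0, 0, 0], "spin": 0.16}
    - {"travel": [0, 0, 0], "spin": 0.16}
    - {"travel": [0, 0, 0], "spin": 0.16}

```text
time: 2.15
tcp_pos: [0.5818, 0.0085, 0.219]
eef_rot: [-1.48, 0.639, -0.636]
force: [-0.0, 0.3, -0.6]
grip_width: 0.0878
```

Emit:
step_arm:
  plan:
    - {"travel": [0, 0, 0], "spin": 0.16}
    - {"travel": [0, 0, 0], "spin": 0.16}
    - {"travel": [0, 0, 0], "spin": 0.16}
    - {"travel": [0, 0, 0], "spin": 0}

```text
time: 2.65
tcp_pos: [0.5811, 0.0085, 0.2179]
eef_rot: [-1.328, 1.018, -1.015]
force: [0.2, -0.2, 0.1]
grip_width: 0.0877
```

Run:
```python
from h import *
o=st(); c=shot('wrist','w2.png')
Rm=Ro.from_rotvec(o['eef_rot']).as_matrix()
print('to go tool',(Rm.T@(np.array([.599,-.0057,.2])-o['tcp_pos'])).round(4)); print('exp px',proj(c,[.599,-.0057,.109]))
```

```text
{'time': np.float64(2.65), 'qpos': array([-0.5129,  0.3716,  0.5457,  1.7358, -0.2081,  1.0987,  0.3585]), 'tcp_pos': array([0.5811, 0.0085, 0.2179]), 'eef_rot': array([-1.3281,  1.0181, -1.0154]), 'force': array([ 0.174 , -0.2116,  0.0674]), 'ft_torque': array([-0.0333,  0.0089,  0.0408]), 'grip_width': np.float64(0.0877)}
[[ 0.257 -0.005  0.966]
 [-0.966 -0.005  0.257]
 [ 0.003 -1.    -0.006]]
to go tool [0.0183 0.0178 0.0138]
exp px [263.74563232 200.2225459 ]
```

View pics/w2.png

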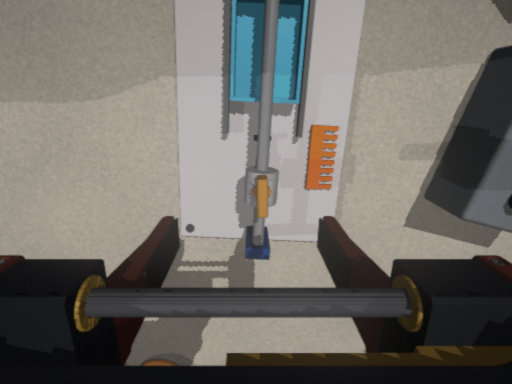

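The wrist view shows the brass bar at (262,196) over the collar, parallel to the tool's x. The tray is at (268,50), the comb at (322,158) and a post at (258,243). The bar is close to where I predicted it.

Run:
```python
from h import *
c=dict(np.load('pics/w2.npz'));o=get_obs();Rm=Ro.from_rotvec(o['eef_rot']).as_matrix()
h=cv2.cvtColor(c['pixels'],cv2.COLOR_RGB2HSV);m=cv2.inRange(h,(12,100,80),(28,255,255));m[:165]=0;m[225:]=0;m[:,:240]=0;m[:,290:]=0
ys,xs=np.nonzero(m);print(len(xs),xs.min(),xs.max(),ys.min(),ys.max(),xs.mean(),ys.mean())
pts=np.array([ray(c,(x,y),.107) for x,y in zip(xs,ys)]);w=cv2.PCACompute2(np.ascontiguousarray(pts[:,:2]),None)
C=pts.mean(0);print('C',C,w[1][0],np.sqrt(w[2].ravel()*12));print(Rm.T@(C-o['tcp_pos']))
d=w[1][0]*np.sign(w[1][0][1]);print('bar ang',np.arctan2(-d[0],d[1]),'jig ang',np.arctan2(.2153,.9765),'tool ang',np.arctan2(-Rm[0,0],Rm[1,0])%np.pi-np.pi*0)
```

```text
473 254 270 176 217 261.8541226215645 195.63213530655392
C [ 0.596106   -0.00222215  0.107     ] [-0.28369552  0.95891441] [0.04182252 0.01249557]
[0.01399363 0.11084205 0.01247923]
bar ang 0.28764577902887384 jig ang 0.21700934938911492 tool ang 0.2619921681299102
```

Emit:
step_arm:
  plan:
    - {"travel": [0.009, 0.03, 0.007], "spin": 0}
    - {"travel": [0.009, 0.03, 0.007], "spin": 0}
    - {"travel": [0, 0, 0], "spin": 0}

```text
time: 3.08
tcp_pos: [0.5996, -0.005, 0.157]
eef_rot: [-1.332, 1.007, -1.005]
force: [-0.1, 0.5, 0.3]
grip_width: 0.0878
```

Run:
```python
from h import *
o=st();c=shot('wrist','w3.png');Rm=Ro.from_rotvec(o['eef_rot']).as_matrix()
h=cv2.cvtColor(c['pixels'],cv2.COLOR_RGB2HSV);m=cv2.inRange(h,(12,100,80),(28,255,255))
n,l,s,ce=cv2.connectedComponentsWithStats(m);print([(s[i].tolist(),ce[i].round(1).tolist()) for i in range(1,n) if s[i,4]>100])
e=proj(c,[.5985,-.0045,.109]).round(1);print(e)
im=c['pixels'][:,:,::-1].copy();cv2.drawMarker(im,tuple(int(v) for v in e),(0,255,0),0,8)
x,y=int(e[0]),int(e[1]);cv2.imwrite('pics/w3c.png',cv2.resize(im[max(0,y-75):y+75,x-100:x+100],(800,600)));print(max(0,y-75),x-100)
```

```text
{'time': np.float64(3.075), 'qpos': array([-0.451 ,  0.4668,  0.5164,  1.7563, -0.2642,  0.9931,  0.44  ]), 'tcp_pos': array([ 0.5996, -0.005 ,  0.157 ]), 'eef_rot': array([-1.3321,  1.0071, -1.0046]), 'force': array([-0.1486,  0.4596,  0.263 ]), 'ft_torque': array([-0.1305,  0.0274,  0.0494]), 'grip_width': np.float64(0.0878)}
[[ 0.271 -0.004  0.963]
 [-0.963 -0.003  0.271]
 [ 0.002 -1.    -0.005]]
[([308, 114, 36, 45, 1033], [323.2, 134.2]), ([238, 174, 21, 54, 772], [247.7, 199.5]), ([74, 281, 13, 50, 243], [78.6, 307.3])]
[249.2 203.9]
128 149
```

View pics/w3c.png

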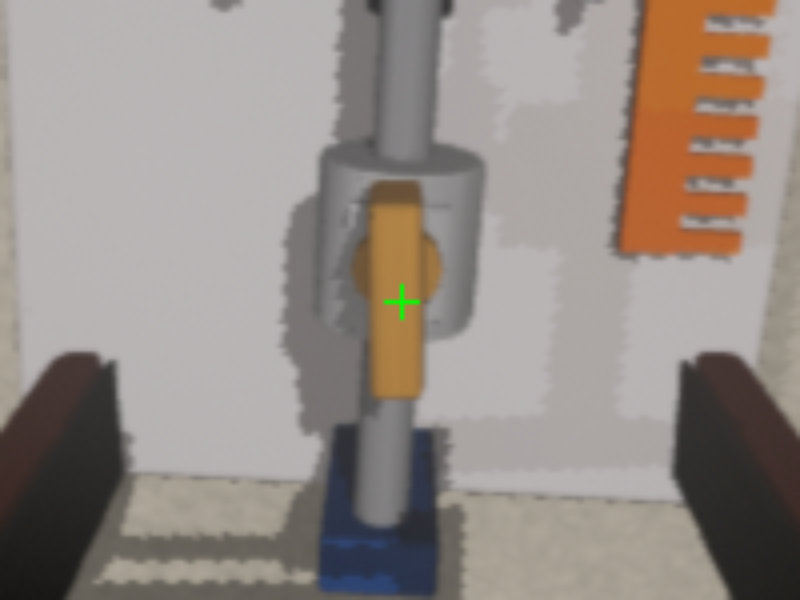

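Bar top face: crop (397,301), i.e. pixel (248,203), about 0.8 mm left of the marker. The fingers straddle it symmetrically, so I'll descend and grip.

Emit:
step_arm:
  plan:
    - {"travel": [-0.001, 0.02, -0.0015], "spin": -0.014}
    - {"travel": [0, 0.02, 0], "spin": 0}
    - {"travel": [0, 0.02, 0], "spin": 0}
    - {"travel": [0, 0.008, 0], "spin": 0}
    - {"travel": [0, 0, 0], "spin": 0}

```text
time: 3.75
tcp_pos: [0.6015, -0.0025, 0.0963]
eef_rot: [-1.331, 0.983, -0.992]
force: [0.5, 0.3, 0.2]
grip_width: 0.0875
```

Emit:
step_arm:
  plan:
    - {"travel": [0, 0, 0], "spin": 0}
    - {"travel": [0, 0, 0], "spin": 0}
    - {"travel": [0, 0, 0], "spin": 0}
    - {"travel": [0, 0, 0], "spin": 0}
    - {"travel": [0, 0, 0], "spin": 0}
    - {"travel": [0, 0, 0], "spin": 0}
  grip: 0.0
  force: 50

```text
time: 4.5
tcp_pos: [0.6029, -0.0023, 0.099]
eef_rot: [-1.329, 0.98, -0.993]
force: [0.5, -0.2, 0.1]
grip_width: 0.0315
```

```bash
python3 -c "
from h import *
st()"
```

```text
{'time': np.float64(4.5), 'qpos': array([-0.4217,  0.5318,  0.4759,  1.8089, -0.311 ,  0.8651,  0.4967]), 'tcp_pos': array([ 0.6029, -0.0023,  0.099 ]), 'eef_rot': array([-1.3287,  0.9804, -0.9928]), 'force': array([ 0.5471, -0.2389,  0.0834]), 'ft_torque': array([-0.0873, -0.0126, -0.0744]), 'grip_width': np.float64(0.0315)}
[[ 0.293  0.01   0.956]
 [-0.956  0.001  0.293]
 [ 0.002 -1.     0.01 ]]
```

Emit:
step_arm:
  plan:
    - {"travel": [0.001, 0.006, -0.006], "spin": 0}
    - {"travel": [0, 0.006, 0], "spin": 0}
    - {"travel": [0, 0, 0], "spin": 0}
  grip: 0.032

```text
time: 4.88
tcp_pos: [0.5967, -0.0053, 0.0857]
eef_rot: [-1.329, 0.981, -0.993]
force: [0.2, -0.5, -0.7]
grip_width: 0.0322
```

```bash
python3 -c "
from h import *
o=st();Rm=Ro.from_rotvec(o['eef_rot']).as_matrix();print(Rm.T@(np.array([.5977,-.0047,.087])-o['tcp_pos']))"
```

```text
{'time': np.float64(4.875), 'qpos': array([-0.4136,  0.5403,  0.4683,  1.8328, -0.3196,  0.8339,  0.5094]), 'tcp_pos': array([ 0.5967, -0.0053,  0.0857]), 'eef_rot': array([-1.3292,  0.9811, -0.9926]), 'force': array([ 0.2153, -0.5182, -0.7011]), 'ft_torque': array([-0.0847,  0.0589, -0.0669]), 'grip_width': np.float64(0.0322)}
[[ 0.293  0.009  0.956]
 [-0.956  0.001  0.293]
 [ 0.002 -1.     0.009]]
[-0.00029401 -0.00128217  0.00115988]
```

Emit:
step_arm:
  plan:
    - {"travel": [0, -0.001, 0.001], "spin": 0}
    - {"travel": [0, 0, 0], "spin": 0}
    - {"travel": [0, 0, 0], "spin": 0}
    - {"travel": [0, 0, 0], "spin": 0}
  grip: 0.0
  force: 50

```text
time: 5.38
tcp_pos: [0.599, -0.0047, 0.0878]
eef_rot: [-1.328, 0.979, -0.993]
force: [1.6, -0.3, -2.3]
grip_width: 0.0109
```

```bash
python3 -c "
from h import *
st()"
```

```text
{'time': np.float64(5.375), 'qpos': array([-0.4143,  0.5398,  0.469 ,  1.8276, -0.3191,  0.8376,  0.5082]), 'tcp_pos': array([ 0.599 , -0.0047,  0.0878]), 'eef_rot': array([-1.3279,  0.9793, -0.9932]), 'force': array([ 1.6183, -0.2799, -2.276 ]), 'ft_torque': array([-0.2195,  0.1148,  0.0033]), 'grip_width': np.float64(0.0109)}
[[ 0.293  0.011  0.956]
 [-0.956  0.001  0.293]
 [ 0.002 -1.     0.011]]
```

Emit:
step_arm:
  plan:
    - {"travel": [0, 0, 0], "spin": -0.12}
    - {"travel": [0, 0, 0], "spin": -0.12}
    - {"travel": [0, 0, 0], "spin": -0.12}
    - {"travel": [0, 0, 0], "spin": -0.12}

```text
time: 5.88
tcp_pos: [0.5989, -0.0047, 0.0877]
eef_rot: [-1.479, 0.601, -0.617]
force: [1.0, 0.3, 0.9]
grip_width: 0.0109
```

```bash
cat > g.py <<'E'
from h import *
o=st();Rm=Ro.from_rotvec(o['eef_rot']).as_matrix()
yj=np.array([-.2153,.9766,0]);xj=np.array([.9766,.2153,0])
r=o['tcp_pos']-[.5804,.0728,0]
print('jig xy',(r@xj).round(4),(r@yj).round(4),'Fx,Fy',(o['force']@xj).round(2),(o['force']@yj).round(2),'Tz',o['ft_torque'][2].round(3),'screw',round(np.arctan2(-Rm[1,0],-Rm[0,0])*0+np.arctan2(Rm[0,0],-Rm[1,0])-.217,3))
print('yj in tool',(Rm.T@yj).round(3),'xj',(Rm.T@xj).round(3))
E
python3 g.py
```

```text
{'time': np.float64(5.875), 'qpos': array([-0.3237,  0.5214,  0.3407,  1.8212, -0.2282,  0.8263,  0.9206]), 'tcp_pos': array([ 0.5989, -0.0047,  0.0877]), 'eef_rot': array([-1.4793,  0.6007, -0.6165]), 'force': array([1.0405, 0.2949, 0.8869]), 'ft_torque': array([ 0.0879,  0.0078, -0.0755]), 'grip_width': np.float64(0.0109)}
[[ 0.712  0.011  0.703]
 [-0.703  0.     0.712]
 [ 0.008 -1.     0.008]]
jig xy 0.0014 -0.0796 Fx,Fy 1.08 0.06 Tz -0.076 screw 0.575
yj in tool [-0.839 -0.002  0.544] xj [0.544 0.011 0.839]
```

Turning well, with the screw now at about 0.57. I'll carry on.

Emit:
step_arm:
  plan:
    - {"travel": [0, 0, 0], "spin": -0.13}
    - {"travel": [0, 0, 0], "spin": -0.13}
    - {"travel": [0, 0, 0], "spin": -0.13}
    - {"travel": [0, 0, 0], "spin": -0.13}
    - {"travel": [0, 0, 0], "spin": -0.13}
    - {"travel": [0, 0, 0], "spin": 0}
    - {"travel": [0, 0, 0], "spin": 0}

```text
time: 6.75
tcp_pos: [0.5989, -0.0048, 0.0876]
eef_rot: [-1.568, 0.079, -0.096]
force: [0.1, 0.8, 1.0]
grip_width: 0.0105
```

```bash
python3 g.py
```

```text
{'time': np.float64(6.75), 'qpos': array([-0.1983,  0.5077,  0.1693,  1.8123, -0.1125,  0.8203,  1.4852]), 'tcp_pos': array([ 0.5989, -0.0048,  0.0876]), 'eef_rot': array([-1.5677,  0.0795, -0.0959]), 'force': array([0.0967, 0.8409, 1.0042]), 'ft_torque': array([ 0.1521, -0.0483,  0.1134]), 'grip_width': np.float64(0.0105)}
[[ 0.994  0.011  0.111]
 [-0.111  0.001  0.994]
 [ 0.01  -1.     0.002]]
jig xy 0.0014 -0.0797 Fx,Fy 0.28 0.8 Tz 0.113 screw 1.242
yj in tool [-0.323 -0.002  0.947] xj [0.946 0.01  0.323]
```

Emit:
step_arm:
  plan:
    - {"travel": [-0.0006, 0, 0.002], "spin": 0}
    - {"travel": [-0.0006, 0, 0.002], "spin": 0}

```text
time: 7.0
tcp_pos: [0.5982, -0.0013, 0.0876]
eef_rot: [-1.569, 0.082, -0.099]
force: [1.0, -0.9, 0.0]
grip_width: 0.0108
```

```bash
python3 g.py
```

```text
{'time': np.float64(7.0), 'qpos': array([-0.206 ,  0.5066,  0.1708,  1.8143, -0.1117,  0.8194,  1.4751]), 'tcp_pos': array([ 0.5982, -0.0013,  0.0876]), 'eef_rot': array([-1.5687,  0.0819, -0.0985]), 'force': array([ 0.9978, -0.8843,  0.0279]), 'ft_torque': array([-0.1626, -0.013 ,  0.1391]), 'grip_width': np.float64(0.0108)}
[[ 0.993  0.011  0.115]
 [-0.115 -0.     0.993]
 [ 0.011 -1.     0.001]]
jig xy 0.0014 -0.0762 Fx,Fy 0.78 -1.08 Tz 0.139 screw 1.239
yj in tool [-0.326 -0.003  0.945] xj [0.945 0.01  0.326]
```

Free, with about 1 N of drag. Now I'll slide about 32 mm, which can't yet bring the tray home.

Emit:
step_arm:
  plan:
    - {"travel": [-0.0013, 0, 0.004], "spin": 0}
    - {"travel": [-0.0013, 0, 0.004], "spin": 0}
    - {"travel": [-0.0013, 0, 0.004], "spin": 0}
    - {"travel": [-0.0013, 0, 0.004], "spin": 0}
    - {"travel": [-0.0013, 0, 0.004], "spin": 0}
    - {"travel": [-0.0013, 0, 0.004], "spin": 0}
    - {"travel": [-0.0013, 0, 0.004], "spin": 0}
    - {"travel": [-0.0013, 0, 0.004], "spin": 0}

```text
time: 8.0
tcp_pos: [0.5905, 0.0338, 0.0876]
eef_rot: [-1.569, 0.083, -0.098]
force: [-0.0, -1.1, 2.8]
grip_width: 0.011
```

```bash
python3 g.py
```

```text
{'time': np.float64(8.0), 'qpos': array([-0.2655,  0.4974,  0.1676,  1.8301, -0.1069,  0.8134,  1.4102]), 'tcp_pos': array([0.5905, 0.0338, 0.0876]), 'eef_rot': array([-1.5693,  0.0833, -0.0984]), 'force': array([-0.0325, -1.0984,  2.7887]), 'ft_torque': array([-0.1397,  0.2649,  0.1335]), 'grip_width': np.float64(0.011)}
[[ 0.993  0.01   0.115]
 [-0.115 -0.001  0.993]
 [ 0.01  -1.     0.   ]]
jig xy 0.0015 -0.0402 Fx,Fy -0.27 -1.07 Tz 0.134 screw 1.238
yj in tool [-0.327 -0.003  0.945] xj [0.945 0.009 0.327]
```

Emit:
step_arm:
  plan:
    - {"travel": [-0.0007, 0, 0.0019], "spin": 0}
    - {"travel": [-0.0007, 0, 0.0019], "spin": 0}
    - {"travel": [-0.0007, 0, 0.0019], "spin": 0}
    - {"travel": [-0.0007, 0, 0.0019], "spin": 0}

```text
time: 8.5
tcp_pos: [0.5888, 0.0416, 0.0876]
eef_rot: [-1.57, 0.083, -0.099]
force: [1.5, -1.9, 1.7]
grip_width: 0.0109
```

Emit:
step_arm:
  plan:
    - {"travel": [-0.0005, 0, 0.0014], "spin": 0}
    - {"travel": [-0.0005, 0, 0.0014], "spin": 0}

```text
time: 8.75
tcp_pos: [0.5881, 0.0447, 0.0876]
eef_rot: [-1.57, 0.083, -0.099]
force: [0.8, -2.6, 1.7]
grip_width: 0.0108
```

```bash
python3 g.py
python3 - <<'E'
from h import *
c=shot('top','t2.png');cv2.imwrite('pics/t2c.png',cv2.resize(c['pixels'][135:230,175:305,::-1],(600,438),interpolation=cv2.INTER_CUBIC))
c=shot('scene','s2.png');cv2.imwrite('pics/s2c.png',cv2.resize(c['pixels'][160:270,210:370,::-1],(800,550),interpolation=cv2.INTER_CUBIC))
E
```

```text
{'time': np.float64(8.75), 'qpos': array([-0.2847,  0.4946,  0.1671,  1.8348, -0.1051,  0.8107,  1.3889]), 'tcp_pos': array([0.5881, 0.0447, 0.0876]), 'eef_rot': array([-1.5698,  0.0832, -0.0995]), 'force': array([ 0.8369, -2.592 ,  1.6612]), 'ft_torque': array([-0.3525,  0.0613,  0.1139]), 'grip_width': np.float64(0.0108)}
[[ 0.993  0.01   0.116]
 [-0.116 -0.002  0.993]
 [ 0.01  -1.    -0.   ]]
jig xy 0.0014 -0.0291 Fx,Fy 0.26 -2.71 Tz 0.114 screw 1.237
yj in tool [-0.327 -0.004  0.945] xj [0.945 0.01  0.327]
```

View pics/s2c.png

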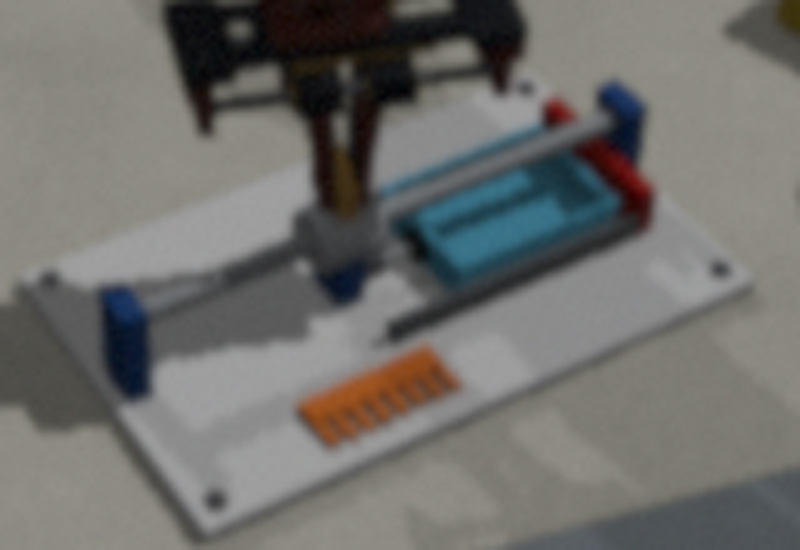

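The scene view shows the head upright in the fingers and the black foot (415,240) at the tray's end. The tray is still slightly short of the dam (gap near (625,200)). I'll continue in small steps and feel for the rise in force.

Emit:
step_arm:
  plan:
    - {"travel": [-0.0004, 0, 0.001], "spin": 0}
    - {"travel": [-0.0004, 0, 0.001], "spin": 0}

```text
time: 9.1
tcp_pos: [0.5876, 0.047, 0.0876]
eef_rot: [-1.57, 0.083, -0.099]
force: [2.0, -1.6, 2.4]
grip_width: 0.0108
```

Emit:
step_arm:
  plan:
    - {"travel": [-0.0004, 0, 0.001], "spin": 0}
    - {"travel": [-0.0004, 0, 0.001], "spin": 0}

```text
time: 9.35
tcp_pos: [0.5871, 0.0492, 0.0876]
eef_rot: [-1.57, 0.083, -0.1]
force: [1.9, -1.2, 2.2]
grip_width: 0.0107
```

Emit:
step_arm:
  plan:
    - {"travel": [-0.0004, 0, 0.001], "spin": 0}
    - {"travel": [-0.0004, 0, 0.001], "spin": 0}

```text
time: 9.6
tcp_pos: [0.5866, 0.0514, 0.0876]
eef_rot: [-1.57, 0.083, -0.1]
force: [1.6, -2.3, 1.2]
grip_width: 0.0105
```

Emit:
step_arm:
  plan:
    - {"travel": [-0.0004, 0, 0.001], "spin": 0}

```text
time: 9.72
tcp_pos: [0.5863, 0.0526, 0.0876]
eef_rot: [-1.57, 0.083, -0.1]
force: [2.6, -1.2, 0.8]
grip_width: 0.0105
```

Emit:
step_arm:
  plan:
    - {"travel": [-0.0004, 0, 0.001], "spin": 0}

```text
time: 9.85
tcp_pos: [0.5862, 0.0533, 0.0876]
eef_rot: [-1.57, 0.083, -0.1]
force: [2.1, -3.7, 0.5]
grip_width: 0.0105
```

Emit:
step_arm:
  plan:
    - {"travel": [-0.0003, 0, 0.001], "spin": 0}

```text
time: 9.98
tcp_pos: [0.5861, 0.0536, 0.0876]
eef_rot: [-1.571, 0.083, -0.101]
force: [1.8, -5.4, 0.8]
grip_width: 0.0107
```

Emit:
step_arm:
  plan:
    - {"travel": [0, 0, 0], "spin": 0}

```text
time: 10.1
tcp_pos: [0.5861, 0.0536, 0.0876]
eef_rot: [-1.571, 0.083, -0.101]
force: [2.1, -2.2, 1.7]
grip_width: 0.0109
```

```bash
python3 g.py
```

```text
{'time': np.float64(10.1), 'qpos': array([-0.3013,  0.4924,  0.1671,  1.8388, -0.1029,  0.808 ,  1.3705]), 'tcp_pos': array([0.5861, 0.0536, 0.0876]), 'eef_rot': array([-1.5708,  0.0828, -0.101 ]), 'force': array([ 2.0835, -2.2292,  1.685 ]), 'ft_torque': array([-0.3808, -0.0686,  0.126 ]), 'grip_width': np.float64(0.0109)}
[[ 0.993  0.011  0.117]
 [-0.117 -0.003  0.993]
 [ 0.012 -1.    -0.001]]
jig xy 0.0015 -0.02 Fx,Fy 1.55 -2.63 Tz 0.126 screw 1.237
yj in tool [-0.328 -0.005  0.945] xj [0.945 0.011 0.328]
```

Emit:
step_arm:
  plan:
    - {"travel": [-0.0005, 0, 0.0014], "spin": 0}

```text
time: 10.22
tcp_pos: [0.586, 0.0542, 0.0876]
eef_rot: [-1.572, 0.083, -0.102]
force: [3.1, -6.2, 0.3]
grip_width: 0.0105
```

Emit:
step_arm:
  plan:
    - {"travel": [-0.0005, 0, 0.0014], "spin": 0}

```text
time: 10.35
tcp_pos: [0.5859, 0.0544, 0.0876]
eef_rot: [-1.573, 0.083, -0.103]
force: [3.7, -6.6, 0.9]
grip_width: 0.0107
```

Emit:
step_arm:
  plan:
    - {"travel": [-0.0005, 0, 0.0014], "spin": 0}

```text
time: 10.48
tcp_pos: [0.5859, 0.0544, 0.0877]
eef_rot: [-1.574, 0.084, -0.104]
force: [3.0, -7.0, -0.0]
grip_width: 0.0108
```

```bash
python3 g.py;  python3 - <<'E'
from h import *
c=shot('top','t3.png');d=dict(np.load('pics/t1.npz'))
for k in(c,d):
    h=cv2.cvtColor(k['pixels'],cv2.COLOR_RGB2HSV);m=cv2.inRange(h,(85,80,50),(103,255,255));m[:160]=0;m[210:]=0;m[:,:190]=0;m[:,250:]=0
    ys,xs=np.nonzero(m);P=np.array([ray(k,(x,y),.038)-[.5804,.0728,0] for x,y in zip(xs,ys)]);Y=P@[-.2153,.9766,0];X=P@[.9766,.2153,0];print(len(xs),np.percentile(Y,[1,5,95,99]).round(4),np.percentile(X,[2,98]).round(4))
cv2.imwrite('pics/t3c.png',cv2.resize(c['pixels'][135:230,175:305,::-1],(600,438),interpolation=cv2.INTER_CUBIC))
E
```

```text
{'time': np.float64(10.475), 'qpos': array([-0.3073,  0.4918,  0.1699,  1.8402, -0.0995,  0.8064,  1.362 ]), 'tcp_pos': array([0.5859, 0.0544, 0.0877]), 'eef_rot': array([-1.5742,  0.0837, -0.1044]), 'force': array([ 3.0447, -7.0015, -0.0361]), 'ft_torque': array([-1.2969, -0.3542,  0.1112]), 'grip_width': np.float64(0.0108)}
[[ 0.993  0.013  0.119]
 [-0.119 -0.006  0.993]
 [ 0.013 -1.    -0.005]]
jig xy 0.0014 -0.0191 Fx,Fy 1.47 -7.49 Tz 0.111 screw 1.234
yj in tool [-0.33  -0.009  0.944] xj [0.944 0.011 0.33 ]
439 [0.0639 0.0693 0.138  0.1406] [-0.0384  0.0404]
693 [0.0151 0.0196 0.1186 0.1228] [-0.0385  0.0404]
```

View pics/t3c.png

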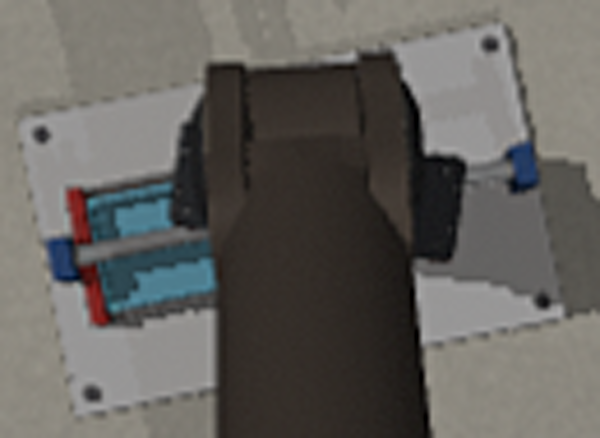

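Top view: the tray now butts against the red dam (crop (90,255)); before there was a gap of about 18 mm. The force is rising, so the foot is pressing. I'll raise it to about 9–10 N at the tool, which includes 1–2 N of drag.

Emit:
step_arm:
  plan:
    - {"travel": [-0.0006, 0, 0.0019], "spin": 0}
    - {"travel": [-0.0006, 0, 0.0019], "spin": 0}

```text
time: 10.78
tcp_pos: [0.5858, 0.0549, 0.0877]
eef_rot: [-1.577, 0.085, -0.108]
force: [2.7, -7.6, 1.4]
grip_width: 0.0105
```

Emit:
step_arm:
  plan:
    - {"travel": [-0.0006, 0, 0.0019], "spin": 0}

```text
time: 10.9
tcp_pos: [0.5858, 0.055, 0.0876]
eef_rot: [-1.579, 0.086, -0.109]
force: [4.4, -8.0, 0.6]
grip_width: 0.0106
```

```bash
python3 g.py
```

```text
{'time': np.float64(10.9), 'qpos': array([-0.3149,  0.4914,  0.1742,  1.8415, -0.0946,  0.8049,  1.3504]), 'tcp_pos': array([0.5858, 0.055 , 0.0876]), 'eef_rot': array([-1.5792,  0.0858, -0.1094]), 'force': array([ 4.4201, -8.0352,  0.647 ]), 'ft_torque': array([-1.3373, -0.301 ,  0.0623]), 'grip_width': np.float64(0.0106)}
[[ 0.992  0.014  0.124]
 [-0.124 -0.012  0.992]
 [ 0.016 -1.    -0.01 ]]
jig xy 0.0014 -0.0186 Fx,Fy 2.59 -8.8 Tz 0.062 screw 1.23
yj in tool [-0.334 -0.014  0.942] xj [0.942 0.012 0.335]
```

Emit:
step_arm:
  plan:
    - {"travel": [-0.0007, 0, 0.0019], "spin": 0.14}
    - {"travel": [-0.0009, 0, 0.0018], "spin": 0.14}
    - {"travel": [-0.0012, 0, 0.0016], "spin": 0.14}

```text
time: 11.28
tcp_pos: [0.5858, 0.055, 0.0877]
eef_rot: [-1.537, 0.424, -0.457]
force: [4.9, -8.1, -1.1]
grip_width: 0.0106
```

```bash
python3 g.py
```

```text
{'time': np.float64(11.275), 'qpos': array([-0.4027,  0.4984,  0.288 ,  1.849 , -0.1633,  0.8044,  0.9731]), 'tcp_pos': array([0.5858, 0.055 , 0.0877]), 'eef_rot': array([-1.537 ,  0.4243, -0.4569]), 'force': array([ 4.9367, -8.0593, -1.0678]), 'ft_torque': array([-1.2939, -0.4133,  0.1012]), 'grip_width': np.float64(0.0106)}
[[ 0.846  0.017  0.533]
 [-0.532 -0.017  0.846]
 [ 0.023 -1.    -0.005]]
jig xy 0.0014 -0.0185 Fx,Fy 3.09 -8.93 Tz 0.101 screw 0.792
yj in tool [-0.702 -0.02   0.712] xj [0.712 0.013 0.702]
```

Steady at 8.9 N. Tightening further while holding.

Emit:
step_arm:
  plan:
    - {"travel": [-0.0014, 0, 0.0014], "spin": 0.14}
    - {"travel": [-0.0016, 0, 0.0012], "spin": 0.14}
    - {"travel": [-0.0015, 0, 0.001], "spin": 0.14}

```text
time: 11.65
tcp_pos: [0.5858, 0.055, 0.0878]
eef_rot: [-1.437, 0.759, -0.803]
force: [3.7, -8.0, 0.0]
grip_width: 0.0106
```

```bash
python3 g.py
```

```text
{'time': np.float64(11.65), 'qpos': array([-0.4912,  0.511 ,  0.4045,  1.8561, -0.2354,  0.8076,  0.5976]), 'tcp_pos': array([0.5858, 0.055 , 0.0878]), 'eef_rot': array([-1.4367,  0.759 , -0.803 ]), 'force': array([ 3.716 , -8.0427,  0.0116]), 'ft_torque': array([-1.2296, -0.069 ,  0.1016]), 'grip_width': np.float64(0.0106)}
[[ 0.539  0.019  0.842]
 [-0.842 -0.022  0.54 ]
 [ 0.029 -1.     0.004]]
jig xy 0.0014 -0.0185 Fx,Fy 1.9 -8.65 Tz 0.102 screw 0.353
yj in tool [-0.938 -0.026  0.346] xj [0.346 0.014 0.938]
```

Emit:
step_arm:
  plan:
    - {"travel": [-0.0015, 0, 0.0005], "spin": 0.14}
    - {"travel": [-0.001, 0, 0.0002], "spin": 0.14}
    - {"travel": [-0.0005, 0, 0], "spin": 0.14}
    - {"travel": [0, 0, 0], "spin": 0.1}

```text
time: 12.15
tcp_pos: [0.5859, 0.0551, 0.0879]
eef_rot: [-1.229, 1.158, -1.213]
force: [1.3, -3.3, 1.8]
grip_width: 0.0126
```

```bash
python3 g.py
```

```text
{'time': np.float64(12.15), 'qpos': array([-0.5952,  0.5355,  0.5476,  1.8637, -0.3329,  0.8191,  0.148 ]), 'tcp_pos': array([0.5859, 0.0551, 0.0879]), 'eef_rot': array([-1.2287,  1.1578, -1.2134]), 'force': array([ 1.3248, -3.2537,  1.8195]), 'ft_torque': array([-0.4322,  0.1591,  1.4952]), 'grip_width': np.float64(0.0126)}
[[ 0.033  0.021  0.999]
 [-0.999 -0.026  0.033]
 [ 0.026 -0.999  0.02 ]]
jig xy 0.0016 -0.0184 Fx,Fy 0.59 -3.46 Tz 1.495 screw -0.184
yj in tool [-0.983 -0.029 -0.183] xj [-0.183  0.015  0.983]
```

The screw is against its stop: 1.5 N m, and the fingers are just starting to yaw round the bar. I'll unwind the excess, then open and check.

Emit:
step_arm:
  plan:
    - {"travel": [0, 0, 0], "spin": -0.12}
    - {"travel": [0, 0, 0], "spin": 0}

```text
time: 12.4
tcp_pos: [0.5858, 0.0552, 0.0879]
eef_rot: [-1.286, 1.067, -1.122]
force: [3.2, -5.4, 2.1]
grip_width: 0.0111
```

Emit:
step_arm:
  plan:
    - {"travel": [0, 0, 0], "spin": 0}
    - {"travel": [0, 0, 0], "spin": 0}
    - {"travel": [0, 0, 0], "spin": 0}
    - {"travel": [0, 0, 0], "spin": 0}
  grip: 0.05

```text
time: 12.9
tcp_pos: [0.5845, 0.0581, 0.0871]
eef_rot: [-1.283, 1.073, -1.122]
force: [-0.5, 0.2, 0.1]
grip_width: 0.0475
```

```bash
python3 g.py
```

```text
{'time': np.float64(12.9), 'qpos': array([-0.5755,  0.5295,  0.5139,  1.8633, -0.3119,  0.8162,  0.2434]), 'tcp_pos': array([0.5845, 0.0581, 0.0871]), 'eef_rot': array([-1.2832,  1.0732, -1.1219]), 'force': array([-0.5307,  0.2366,  0.0533]), 'ft_torque': array([-0.0161,  0.0886, -0.0592]), 'grip_width': np.float64(0.0475)}
[[ 0.151  0.018  0.988]
 [-0.988 -0.023  0.151]
 [ 0.026 -1.     0.014]]
jig xy 0.0008 -0.0153 Fx,Fy -0.47 0.35 Tz -0.059 screw -0.065
yj in tool [-0.998 -0.027 -0.065] xj [-0.065  0.013  0.998]
```

Emit:
step_arm:
  plan:
    - {"travel": [0, -0.025, 0], "spin": 0}
    - {"travel": [0, -0.03, 0], "spin": 0}
    - {"travel": [0.01, -0.03, 0], "spin": 0}
    - {"travel": [0.01, -0.03, 0], "spin": 0}
    - {"travel": [0, 0, 0], "spin": 0}

```text
time: 13.52
tcp_pos: [0.5838, 0.0417, 0.2043]
eef_rot: [-1.286, 1.077, -1.12]
force: [-0.2, -1.0, -0.5]
grip_width: 0.0502
```

Run:
```python
from h import *
o=st();c=shot('wrist','w4.png')
h=cv2.cvtColor(c['pixels'],cv2.COLOR_RGB2HSV);m=cv2.inRange(h,(12,100,80),(28,255,255));n,l,s,ce=cv2.connectedComponentsWithStats(m)
for i in range(1,n):
    if s[i,4]>150:
        ys,xs=np.nonzero(l==i);P=np.array([ray(c,(x,y),.107)[:2] for x,y in zip(xs,ys)]);w=cv2.PCACompute2(P,None);d=w[1][0]*np.sign(w[1][0][1])
        print(s[i].tolist(),w[0],np.sqrt(12*w[2].ravel()).round(4),'screw',np.arctan2(-d[0],d[1])-.217,'jig y',(w[0].ravel()-[.5804,.0728])@[-.2153,.9766])
```

```text
{'time': np.float64(13.525), 'qpos': array([-0.6118,  0.3886,  0.5876,  1.7591, -0.2165,  1.052 ,  0.198 ]), 'tcp_pos': array([0.5838, 0.0417, 0.2043]), 'eef_rot': array([-1.2859,  1.077 , -1.1199]), 'force': array([-0.166 , -1.044 , -0.4641]), 'ft_torque': array([-0.0727,  0.0244,  0.0162]), 'grip_width': np.float64(0.0502)}
[[ 0.151  0.014  0.989]
 [-0.988 -0.023  0.151]
 [ 0.025 -1.     0.01 ]]
[242, 147, 19, 46, 564] [[0.58382089 0.0563665 ]] [0.0413 0.0126] screw -0.004760710820270159 jig y -0.016785479005758816
[300, 158, 27, 48, 886] [[0.64275305 0.05342954]] [0.0457 0.0241] screw -0.014527509540828848 jig y -0.03234180012061452
[146, 278, 12, 53, 254] [[ 0.49694009 -0.11578111]] [0.072  0.0077] screw -0.23352966465408342 jig y -0.16619939673802406
[344, 347, 43, 12, 296] [[ 0.75513222 -0.14524467]] [0.0469 0.0126] screw 1.3066799451112319 jig y -0.25056227414334015
[388, 347, 60, 11, 312] [[ 0.82400728 -0.1344957 ]] [0.0622 0.0108] screw 1.3434598609228918 jig y -0.25489362304122104
```

View pics/w4.png

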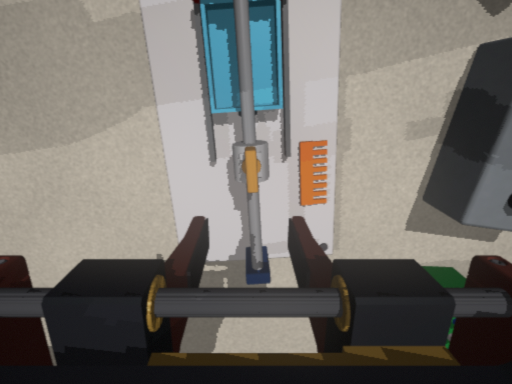

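```bash
python3 -c "
from cell import ticket; print(ticket.sign_off())"
```

```text
the job is handed in; nothing more can be done
None
```

The thumbscrew was loosened, the collar pushed the tray home against the red dam, and the screw was done up tight again. I then let go, backed off and handed the job in at about 13.5 s of the 58 s. No verdict came back.

**What I did:**
- **Loosening:** I pinched the screw head and turned it to about 1.24 rad.
- **Sliding:** I moved the collar about 61 mm with around 1 N of drag until the tray stopped against the dam.
- **Pressing:** I raised the push to about 8.8 N at the tool. Less the drag, that puts the foot at roughly 7–8 N. The highest tool force I read while pushing was about 9 N, well under the 18 N limit.
- **Tightening:** I held that push while turning the screw to its stop. The moment rose to 1.5 N m there, so I backed off the excess before opening the fingers.

**Last checks:**
- **Screw:** the wrist camera puts it at about 0 rad.
- **Tray:** its end lay at the dam in the top view taken while pressing, and the last wrist view shows nothing changed.
- **Collar:** the tool did not move back as the load came off before I opened the fingers, so the collar appears to hold. The camera puts the collar's travel at 59.8 mm against 61.1 mm from the tool, which is within camera error.
- **Bystanders:** I went near none of them. The comb looked undisturbed in the last view. I did not measure the others again.
- **Not measured:** the foot's force after letting go is inferred from the push and the collar holding still, not read directly.

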